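Read the touch tag of a lubricant shelf with a sprung-tip reader wand

TASK

Check in the lubricant shelf: push the shutter of the tag holder on the lower crate fully aside, take the reader wand from its tray and press its sprung tip squarely on the middle of the round steel tag, about half-way in and never to its stop, holding it steady there for two seconds. Then lay the wand flat back in its tray and let go, leaving the shutter open and everything else where it was.

Things in the scene. Friction and masses are not known exactly. Their poses are not given: they have to be found in the camera images.
- wand_center (a point): Loose reader wand, 160 to 280 g: grey plastic bar, 28 x 28 mm section, 150 mm long, with a nose tube (16 mm diameter) and a sprung steel tip (12 mm) at one end. Point: centre of the section, near the centre of mass, 31 mm above the table at first; x along the wand to the tip, z up as it lies. The bar reaches 78 mm to -x, 72 mm to +x; the tip ends at +134 mm.
- wand_tip (a point): End of the wand's sprung tip, on its axis; x points outward along the wand. To aim the nose 45 degrees down, it helps to grasp the bar with the gripper leaning: fingers pointing down and 20 to 25 degrees towards the nose.
- tip (a joint): How far the wand's tip is pressed in, in m: 0 fully out, 0.010 at its stop. Sprung: about 1 N to start, then 0.8 N per mm (5 N half-way, 9 N at the stop).
- crates: The two wooden crates on their sides, open to -x, fixed as one. Origin under the centre of the lower one (240 x 500 x 170 mm in x, y, z). The upper one (240 x 250 x 190 mm) stands on its -y half, top 360 mm above the table; the +y half of the lower one's top is free and carries the tag holder.
- holder: Tag holder, a fixed aluminium plate 80 mm (x) by 190 mm (y) leaning 45 degrees, 215 mm above the table. Origin on the plate's face; z is the face normal (to the robot's side and up), x up the slope. The tag, a steel disc of 36 mm diameter parallel to the plate, is centred on this z axis; its firm face is 4 to 20 mm off the plate, different every time: find it by touch.
- shutter (a joint): How far the shutter is slid aside, in m: near 0 it covers the tag, 0.066 is fully aside at its end stop. It slides towards the holder's -y with about 1.5 N of friction and stays where it is left.
- shutter_tab (a point): Centre of the shutter's upright tab: a steel fin 5 mm thick (holder y), 40 mm along the slope (x), 36 mm high (z, 18 mm either way). It stands on the middle of the shutter, a plate 78 x 60 x 4 mm (x, y, z) whose upper face is 27 mm off the holder's plate. Push it from its +y side. The plate's rails at x = +-36 mm are 22.5 mm high.
- tray: Fixed black plastic tray, 250 x 120 mm (x, y), walls 22 mm high, 5 mm thick; origin under its centre on the table. Two rubber ribs across its floor at x = -62 and +34 mm, tops 17 mm above the table, carry the wand, which lies roughly along the tray's x, nose to +x, its centre point about 27 mm to -x of the tray's centre.
- flask: Bystander: green flask with black cap, 150 mm high, 72 mm diameter, in the upper crate; origin under its centre.
- cup: Bystander: stainless measuring cup with handle, 85 mm high, in the lower crate; origin under its centre.
- funnel: Bystander: orange funnel collapsed flat, 120 mm diameter, 30 mm high, in the lower crate; origin under its centre.
- applicator: Bystander: grey plastic grease applicator with a thin nozzle, 165 mm long, 30 mm high, lying on the table left of the tray (not the reader wand: no steel tip); origin under its middle, x towards its nozzle.
- pail: Bystander: white plastic pail, 120 mm diameter, 120 mm high, beyond the tray; origin under its centre.
- tin: Bystander: round tin with paper label, 90 mm diameter, 110 mm high, beyond the tray; origin under its centre.
- wrench: Bystander: steel wrench lying on the table in front of the crates; origin under its middle.

How it is judged:
By the outcome, as a careful person would: the job done as asked, in the order asked, and still so for the second after the job is handed in, with the robot touching nothing.
It also fails if it takes over 72 s, if anything falls off the work surface, if the arm or the gripper's body presses on something with over 40 N, if the wrist force passes 120 N, or if a joint passes its speed limit or range.

ROBOT

A 6-joint arm with a two-finger parallel gripper is mounted at the origin on the work surface. World frame = base frame: x ahead of the robot, y to its left, z up, the work surface at z = 0. Lengths are in m, angles in rad, forces in N, time in s.
With the tool pointing down it reaches from about 0.275 to 0.875 m from the base axis. Payload 12.5 kg.
Tool frame: the origin (TCP) lies at the very end of the fingers, on their centre line; the grasp point (between the pads) lies 19 mm behind it; z points along the fingers, y is the line along which they close (so a half turn about z gives the same grasp; the last joint's range is limited). The gripper opens to 85 mm and grips with 20 to 120 N. Pads are 22 mm wide; open, the fingers measure 114 mm over their backs; the gripper's body (76 mm by 85 mm) begins 54 mm behind the grasp point. The pads swing forward as they close: fully open they stand 13 mm farther back than shut.
Start: joints at [-1.267, 0.351, 1.652, -0, 1.139, -0.085], TCP at [0.209, -0.509, 0.231] pointing down, gripper open.
Joint ranges: [-2.75, 2.75], [-0.79, 2.1], [0.01, 2.65], [-1.57, 4.71], [0.07, 3.14], [-2.87, 2.87]. Speed limits (rad/s): [2.22, 2.22, 2.79, 3.14, 3.14, 3.14].

INTERFACE

Orientations are given as a 3x3 rotation matrix whose columns are the frame's x, y, z axes.
In Python, from bench import manip gives the robot as it stands. Calls block until the motion is done:
- manip.move_ptp(position, orientation): joint-space move of the TCP to a pose.
- manip.move_l(position, attitude=None, max_speed=0.15): straight line of the TCP; attitude=None keeps the orientation; max_speed is the mean speed in m/s.
- manip.move_j(angles): joint-space move.
- manip.set_gripper(opening, effort=None): opening from 0.0 (shut) to 1.0 (fully open); effort is the grip in N (None keeps the last); returns when the fingers have stopped.
- manip.dwell(seconds).
- manip.inverse_kinematics(position, orientation): joint angles nearest the present ones, or None.
- manip.grab_frame(name): name is "side" or "top" or "wrist"; returns (picture, depth): 420x560x3 uint8, red, green, blue; 420x560 float32, m along the optical axis (not along the pixel's ray), 0 where there is no reading.
- manip.get_calibration(name): a dict with "camera_matrix" (3x3 intrinsics, pixels), "R" (3x3) and "t" (3): a world point X has camera coordinates R X + t. Camera axes: x right, y down, z forward; pixel columns grow to the right and rows downward; lengths in m; the calibration is good to about 2 mm. A picture is of the moment at which its call begins: read the wrist's pose just before it. get_calibration takes no time and is no camera call; for the wrist camera it gives the pose at the moment of the call.
A pose or a line that the arm cannot do raises manip.Unreachable and nothing moves.
- manip.sign_off(): hands the job in; it is judged then, once.
Trained networks look in the newest picture that a camera, given by its name, has taken for a name from the list of things; names that differ only in an ending like _2 or _b are one class to them, and where a whole thing is asked for, a point or a joint stands for the part that bears it (a point fixed in the world has none). Each returns a list of dicts, best first, with "confidence" (0 to 1); they miss things now and then, are a little off and sometimes report something else, mostly with a low value. They report only what shows in the picture. A call takes as long as a camera call.
- manip.look_for(camera, name): "at" ([x, y, z] in m, in world coordinates, good to about 4 mm: the middle of the surface that is visible of it).
Readings, each from a call of its own:
- manip.current_time(): time.
- manip.current_qpos(): joint angles.
- manip.current_joint_vel(): joint speeds.
- manip.current_joint_torque(): joint torques, N m.
- manip.current_ee_pos(): TCP position.
- manip.current_tcp_rot(): TCP orientation.
- manip.current_force(): force on the tool from outside, world axes, zero at the start.
- manip.current_ft_torque(): the same for the moment, N m.
- manip.current_grip_width(): opening from 0.0 (shut) to 1.0 (fully open).
- manip.current_grip_force(): force on a finger pad.
Only numpy, scipy, OpenCV 4.12 (cv2) and the standard library are available. Lean on these libraries where they do the work, as an engineer would, in place of code of your own. Each camera call takes 0.05 s, during which the arm holds its last target. There are 200 camera calls.

## Working session

There is one attempt and no reset: what is moved stays moved. The work goes in short steps, each a Python script; the robot and the scene stay as the last script left them, time stands still between calls to the robot, and variables do not carry over. Pictures are saved under pics/ and viewed, at most 10 in all, crops included, and the job is handed in when it is done.

```bash
mkdir -p pics; ls; python3 - <<'E'
from bench import manip
import cv2,numpy as np
ims=[]
for c in ["side","top"]:
    p,d=manip.grab_frame(c); cv2.imwrite(f"pics/{c}0.png",p[:,:,::-1]); np.savez(f"{c}0.npz",p=p,d=d)
    for n in ["wand_center","wand_tip","crates","holder","shutter_tab","tray","applicator","pail","tin","wrench"]:
        r=manip.look_for(c,n)
        print(c,n,[(np.round(q["at"],3).tolist(),round(q["confidence"],2)) for q in r[:2]])
    k=manip.get_calibration(c); print(np.round(k["camera_matrix"],1).tolist(),np.round(k["R"],3).tolist(),np.round(k["t"],3))
print(manip.current_time())
E
```

```text
pics
side wand_center [([0.42, 0.164, 0.042], 0.83)]
side wand_tip []
side crates [([0.577, -0.314, 0.182], 0.77)]
side holder [([0.6, -0.172, 0.226], 0.75)]
side shutter_tab [([0.583, -0.165, 0.24], 0.82)]
side tray [([0.445, 0.181, 0.001], 0.83)]
side applicator [([0.428, 0.452, 0.029], 0.68)]
side pail [([0.737, 0.094, 0.077], 0.66)]
side tin [([0.678, 0.366, 0.098], 0.91)]
side wrench [([0.378, -0.095, 0.009], 0.93)]
[[425.7, 0.0, 270.4], [0.0, 425.7, 204.5], [0.0, 0.0, 1.0]] [[-0.878, -0.478, 0.019], [-0.357, 0.628, -0.691], [0.318, -0.614, -0.722]] [0.477 0.301 1.09 ]
top wand_center [([0.43, 0.161, 0.049], 0.65)]
top wand_tip []
top crates [([0.59, -0.349, 0.31], 0.96)]
top holder [([0.598, -0.207, 0.222], 0.9)]
top shutter_tab [([0.593, -0.176, 0.238], 0.81), ([0.441, 0.176, 0.003], 0.21)]
top tray [([0.442, 0.176, 0.004], 0.82)]
top applicator []
top pail [([0.754, 0.104, 0.046], 0.64)]
top tin [([0.687, 0.341, 0.111], 0.85)]
top wrench [([0.37, -0.095, 0.006], 0.58)]
[[386.3, 0.0, 275.4], [0.0, 386.3, 209.0], [0.0, 0.0, 1.0]] [[0.03, -1.0, -0.0], [-0.985, -0.03, -0.172], [0.172, 0.006, -0.985]] [0.004 0.593 1.272]
1.1
```

View pics/side0.png

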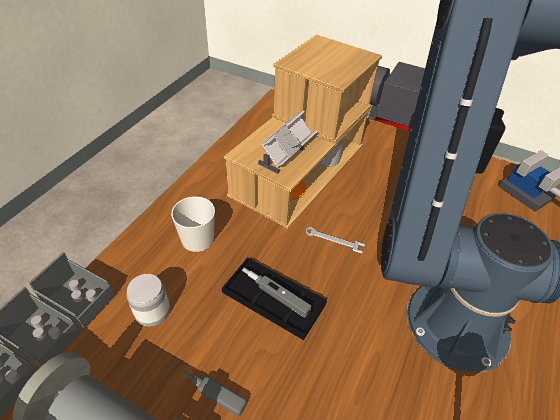

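View pics/top0.png

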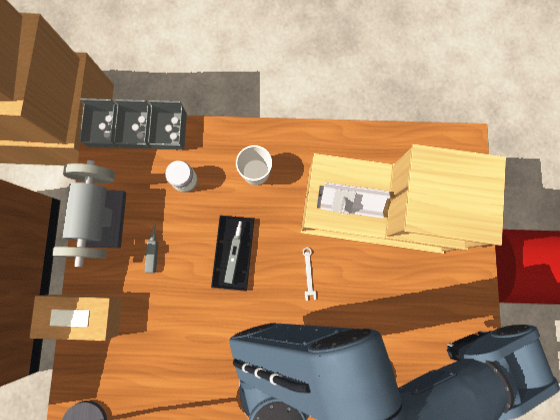

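The pictures show the holder with its tab on the lower crate (side ~(290,140), top ~(352,200)), and the wand in its black tray with the nose away from the robot (top (232,250)).

```bash
cat > h.py <<'E'
import numpy as np,cv2
from bench import manip
def cloud(c,d,k=None):
    k=k or manip.get_calibration(c);K=k["camera_matrix"];K=np.array(K)
    v,u=np.mgrid[:d.shape[0],:d.shape[1]]
    P=np.stack([(u-K[0,2])/K[0,0]*d,(v-K[1,2])/K[1,1]*d,d],-1)
    W=(P-np.array(k["t"]))@np.array(k["R"]); W[d<=0]=np.nan
    return W
def rect(X):
    r=cv2.minAreaRect((X[:,:2]*1000).astype(np.float32)); return np.round(cv2.boxPoints(r),1).tolist(),r
def st():
    print("t",round(manip.current_time(),2),"p",np.round(manip.current_ee_pos(),4),"F",np.round(manip.current_force(),2),"g",round(manip.current_grip_width(),3))
E
python3 - <<'E'
from h import *
z=np.load("top0.npz");W=cloud("top",z["d"]);p=z["p"].astype(int)
x,y,h=W[...,0],W[...,1],W[...,2]
reg=(x>.4)&(y<0)&(y>-.7)
print("low",rect(W[reg&(abs(h-.172)<.008)&(x>.42)]))
print("up",rect(W[reg&(abs(h-.36)<.008)]))
tr=(abs(x-.44)<.2)&(abs(y-.176)<.12)
blk=(p.sum(-1)<110)&tr&(h<.035)
n,l,s,c=cv2.connectedComponentsWithStats(blk.astype(np.uint8));i=1+s[1:,4].argmax()
print("tray",rect(W[l==i]))
m=tr&(h>.033); print("wand",m.sum(),rect(W[m]),np.nanmedian(W[m],0))
m=reg&(h>.19)&(h<.30)&(y>-.29)
print("holder",rect(W[m]))
k=manip.get_calibration("wrist");R=np.array(k["R"]);C=-R.T@np.array(k["t"])
T=manip.current_tcp_rot();print(np.round(T,2).tolist())
print("cam in tool",np.round(T.T@(C-manip.current_ee_pos()),3),np.round(T.T@R.T,3).tolist(),np.round(k["camera_matrix"],1).tolist())
E
```

```text
low ([[460.6000061035156, -563.0], [700.2999877929688, -591.0], [758.2999877929688, -94.9000015258789], [518.5, -66.9000015258789]], ((609.4287109375, -328.95635986328125), (499.41522216796875, 241.34475708007812), 83.3382568359375))
up ([[461.1000061035156, -565.5], [700.7000122070312, -593.0], [729.5999755859375, -341.5], [489.8999938964844, -314.0]], ((595.307861328125, -453.4924621582031), (253.09799194335938, 241.22792053222656), 83.45525360107422))
tray ([[318.5, 111.80000305175781], [562.7000122070312, 98.9000015258789], [568.9000244140625, 215.6999969482422], [324.70001220703125, 228.60000610351562]], ((443.68634033203125, 163.78594970703125), (116.97362518310547, 244.53147888183594), 86.97563171386719))
wand 468 ([[331.20001220703125, 161.0], [545.0999755859375, 128.5], [549.5, 157.10000610351562], [335.6000061035156, 189.60000610351562]], ((440.3526611328125, 159.0220947265625), (28.923315048217773, 216.32237243652344), 81.35176086425781)) [0.42559454 0.16000701 0.04458952]
holder ([[537.9000244140625, -287.20001220703125], [626.9000244140625, -296.3999938964844], [645.7999877929688, -112.80000305175781], [556.9000244140625, -103.5999984741211]], ((591.8834228515625, -200.01596069335938), (184.61021423339844, 89.3827133178711), 84.10526275634766))
[[0.93, 0.38, 0.0], [0.38, -0.93, -0.0], [0.0, 0.0, -1.0]]
cam in tool [ 0.068 -0.001 -0.142] [[-0.0, -0.963, -0.268], [1.0, -0.0, -0.001], [0.001, -0.268, 0.963]] [[346.1, 0.0, 282.4], [0.0, 346.1, 204.4], [0.0, 0.0, 1.0]]
```

```bash
cat >> h.py <<'E'
CO=np.array([.068,-.001,-.142])
def att(yaw,a,s=-1):
    a=np.radians(a);yaw=np.radians(yaw);f=np.array([np.cos(yaw),np.sin(yaw),0]);u=np.array([0,0,1.])
    z=f*np.sin(a)-u*np.cos(a); x=s*(f*np.cos(a)+u*np.sin(a)); return np.stack([x,np.cross(z,x),z],1)
def snap(name):
    k=manip.get_calibration("wrist");p,d=manip.grab_frame("wrist")
    np.savez(name+".npz",p=p,d=d,R=k["R"],t=k["t"],K=k["camera_matrix"]); cv2.imwrite(f"pics/{name}.png",p[:,:,::-1])
    return p,cloud("wrist",d,k)
def look(n):
    r=manip.look_for("wrist",n); print(n,[(np.round(q["at"],4).tolist(),round(q["confidence"],2)) for q in r[:2]])
E
python3 - <<'E'
from h import *
H=np.array([.595,-.19,.215]);A=att(-6.5,28);f=np.array([.9936,-.113,0]);n=(np.array([0,0,1])-f)/2**.5
p=H+.28*n-A@CO; print(p, manip.inverse_kinematics(p,A))
# reachability of later poses
for s in (-1,1):
    q=manip.inverse_kinematics(H+.04*n,att(-6.5,45,s));print("push",s,q)
    for a in (20,25):
        print("press",s,a,manip.inverse_kinematics(H+.134*n+np.array([0,0,.0]),att(-6.5,a-45,s)),"grasp",manip.inverse_kinematics([.42,.163,.03],att(-8.6,a,s)))
manip.move_ptp([.3,-.3,.45],att(-40,0)); manip.move_ptp(p,A)
P,W=snap("w1")
for k in ["holder","shutter_tab","crates"]: look(k)
A2=att(-6,0); p2=np.array([.43,.163,.40])-A2@np.array([.068,0,0])*0+np.array([-.02,0,0])
print(manip.inverse_kinematics(p2,A2))
manip.move_ptp(p2,A2); P,W=snap("w2")
for k in ["wand_center","wand_tip","tray"]: look(k)
st()
E
```

```text
[ 0.52428136 -0.18097703  0.31953541] [-0.50197642  0.07328324  1.85485216  0.25755259  0.77292071 -2.10398649]
push -1 None
press -1 20 [-0.37646253  0.47673279  1.3298138  -0.11204485  1.75697809 -1.83096987] grasp [ 0.36627909  0.47343926  2.22841445 -0.91137743  0.21532104 -0.18065986]
press -1 25 [-0.38543039  0.42970533  1.37970121 -0.09245755  1.6689686  -1.83619564] grasp [ 0.39606049  0.48201646  2.26956226 -1.52272092  0.22157409  0.4542429 ]
push 1 [-0.5224336   0.19961169  2.04736221  1.09330729  0.32215909  0.20198067]
press 1 20 [-0.37646253  0.47673279  1.3298138  -0.11204485  1.75697809  1.31062279] grasp None
press 1 25 [-0.38543039  0.42970533  1.37970121 -0.09245755  1.6689686   1.30539701] grasp [ 0.39606049  0.48201646  2.26956226 -1.52272092  0.22157409 -2.68734975]
holder [([0.6001, -0.2089, 0.2217], 0.61)]
shutter_tab []
crates [([0.5483, -0.2604, 0.1736], 0.72)]
[ 2.72814670e-01  1.35523999e-02  1.64995327e+00 -4.44089210e-16
  1.47808698e+00 -1.19326190e+00]
wand_center [([0.4225, 0.1602, 0.0457], 0.85)]
wand_tip []
tray [([0.4359, 0.1785, 0.0048], 0.91), ([0.687, 0.1083, 0.0648], 0.68)]
t 5.45 p [0.4102 0.1624 0.3998] F [ 0.18 -0.14  0.81] g 1.002
```

View pics/w1.png

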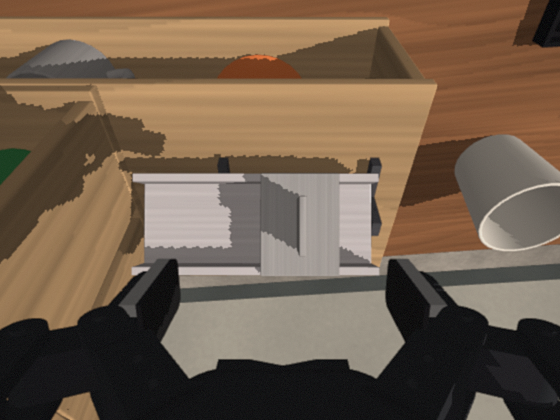

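View pics/w2.png

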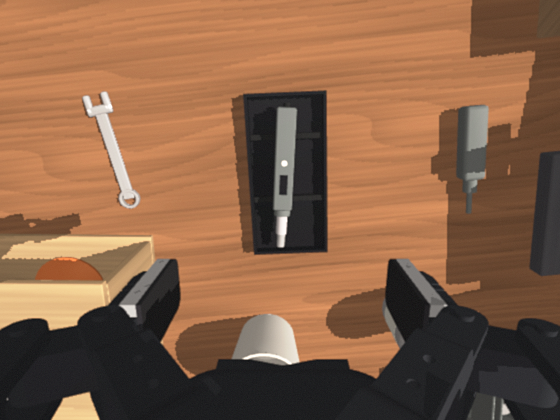

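w1: holder rails cols 133–378 (rows 178 and 270), shutter plate cols 261–339, tab at (302,225). w2: wand bar rows 107–213, cols 274–297, nose down to (281,246).

```bash
python3 - <<'E'
from h import *
z=np.load("w1.npz");k={"R":z["R"],"t":z["t"],"camera_matrix":z["K"]};W=cloud("wrist",z["d"],k)
X=W[192:258,150:215].reshape(-1,3);X=X[~np.isnan(X[:,0])];c=X.mean(0);n=np.linalg.svd(X-c)[2][2];n*=np.sign(n[2])
print("plane",c,n,"tilt",np.degrees(np.arccos(n[2])),"yaw",np.degrees(np.arctan2(-n[1],-n[0])), "rms",((X-c)@n).std())
y=np.cross([0,0,1],n);y=-y/np.linalg.norm(y);y*=np.sign(y[1]);x=np.cross(y,n)
G=W[165:285,120:395].reshape(-1,3);G=G[~np.isnan(G[:,0])]-c;L=G@np.stack([x,y,n],1)
r=(abs(L[:,2]-.0225)<.003)&(abs(abs(L[:,0])-.036)<.02)
rr=L[r];q=lambda a:np.round(np.percentile(a,[0.5,2,50,98,99.5]),4)
print("rail x",q(rr[:,0]),"y",q(rr[:,1]))
pl=abs(L[:,2])<.003;print("plate x",q(L[pl,0]),"y",q(L[pl,1]))
s=(abs(L[:,2]-.027)<.002)&(abs(L[:,0])<.03);print("shut y",q(L[s,1]),"x",q(L[s,0]),"z",q(L[s,2]))
t=(L[:,2]>.04)&(L[:,2]<.07)&(abs(L[:,0])<.04);print("tab",t.sum(),q(L[t,0]),q(L[t,1]),q(L[t,2]))
cx=(rr[:,0].min()+rr[:,0].max())/2
cy=(np.percentile(rr[:,1],.5)+np.percentile(rr[:,1],99.5))/2
print("holder est",c+x*cx+y*cy, cx,cy)
z=np.load("w2.npz");k={"R":z["R"],"t":z["t"],"camera_matrix":z["K"]};W=cloud("wrist",z["d"],k)
B=W[95:215,262:310].reshape(-1,3);B=B[(B[:,2]>.040)&(B[:,2]<.06)]
print("bar",len(B),rect(B),np.median(B[:,2]))
N=W[215:256,265:300].reshape(-1,3);N=N[(N[:,2]>.030)];print("nose",rect(N)[0])
T=W[85:262,240:335].reshape(-1,3);T=T[(T[:,2]>.018)&(T[:,2]<.026)];print("tray rim",rect(T)) 
E
```

```text
plane [ 0.59823056 -0.27403478  0.21487677] [-0.70207204  0.08058898  0.70753111] tilt 44.9656073629266 yaw -6.548170422321022 rms 0.000710628251008597
rail x [-0.0398 -0.0397 -0.0343  0.0374  0.0375] y [-0.0313 -0.0296  0.0417  0.1555  0.1574]
plate x [-0.0481 -0.0339 -0.002   0.0311  0.0319] y [-0.0522 -0.031   0.0308  0.1564  0.1632]
shut y [0.0676 0.0684 0.0941 0.1254 0.1262] x [-0.0299 -0.0291  0.0004  0.0291  0.0298] z [0.0253 0.0256 0.0269 0.0283 0.0286]
tab 562 [-0.0206 -0.0199 -0.0012  0.0179  0.0186] [0.0943 0.0943 0.0967 0.0994 0.0995] [0.0402 0.0405 0.0625 0.0642 0.0649]
holder est [ 0.60454297 -0.21131217  0.21399627] -0.00124596183819951 0.06303328861750755
bar 2024 ([[339.0, 162.5], [493.29998779296875, 139.1999969482422], [497.3999938964844, 166.89999389648438], [343.1000061035156, 190.10000610351562]], ((418.2039794921875, 164.65774536132812), (27.95323944091797, 156.0184783935547), 81.42774200439453)) 0.04398776600398334
nose [[495.6000061035156, 142.8000030517578], [549.7999877929688, 139.1999969482422], [551.2000122070312, 160.5], [497.0, 164.10000610351562]]
tray rim ([[315.6000061035156, 115.69999694824219], [565.4000244140625, 99.4000015258789], [573.2000122070312, 219.3000030517578], [323.5, 235.5]], ((444.4136962890625, 167.46212768554688), (120.13862609863281, 250.25784301757812), 86.26978302001953))
```

```bash
cat >> h.py <<'E'
hc=np.array([.59823,-.27403,.21488]);hn=np.array([-.7025,.0806,.7071]);hn/=np.linalg.norm(hn)
hy=np.cross(hn,[0,0,1]);hy/=np.linalg.norm(hy);hy*=np.sign(hy[1]);hx=np.cross(hy,hn)
def H(x,y,n): return hc+hx*x+hy*y+hn*n
E
python3 - <<'E'
from h import *
A=att(-6.55,25)
up=-A[:,2]*.08
manip.set_gripper(0.0)
a=H(-.003,.142,.043)
for y in (.142,.05): print(manip.inverse_kinematics(H(-.003,y,.043),A))
manip.move_ptp(a+up,A);manip.move_l(a);F0=np.array(manip.current_force());st()
manip.move_l(H(-.003,.060,.043),max_speed=.06);st();print((manip.current_force()-F0)@hy)
y=.060
while y>.034:
    y-=.002;manip.move_l(H(-.003,y,.043),max_speed=.03);f=(manip.current_force()-F0)@hy;print(round(y,3),round(f,2),end=" ; ")
    if f>7:break
st()
E
```

```text
[-0.33850321  0.24808252  1.82883079  0.15714704  0.64391701 -1.90063265]
[-0.51630186  0.28432625  1.77984964  0.26304602  0.68916501 -2.14347876]
t 8.14 p [ 0.5823 -0.129   0.2439] F [-0.33  0.33  0.99] g -0.0
t 9.66 p [ 0.5728 -0.2106  0.2431] F [-0.76 -0.07  0.66] g 0.005
-0.4516510027979939
0.058 0.92 ; 0.056 -0.12 ; 0.054 -0.24 ; 0.052 0.03 ; 0.05 0.8 ; 0.048 -0.27 ; 0.046 9.21 ; t 11.41 p [ 0.5712 -0.2235  0.2431] F [0.93 9.46 1.78] g -0.003
```

```bash
python3 - <<'E'
from h import *
A=att(-6.55,25)
manip.move_l(H(-.003,.060,.043));manip.move_l(H(-.003,.060,.043)-A[:,2]*.06)
V=att(-6.55,28);p=H(0,.09,.24)-V@CO
manip.move_ptp(p,V);manip.set_gripper(1.0)
P,W=snap("w3");look("holder");look("shutter_tab");st()
L=(W-hc)@np.stack([hx,hy,hn],1)
sh=(abs(L[...,2]-.027)<.0025)&(abs(L[...,0])<.028)&(L[...,1]>-.03)&(L[...,1]<.12);q=lambda a:np.round(np.percentile(a,[1,5,50,95,99]),4)
print("shutter y",q(L[sh][:,1]),"n",q(L[sh][:,2]))
m=(abs(L[...,0])<.024)&(L[...,1]>.07)&(L[...,1]<.14)&(L[...,2]<.024)
print("n hist",np.histogram(L[m][:,2],bins=np.arange(-.004,.026,.002)))
t=m&(L[...,2]>.003);print(t.sum())
if t.sum()>50: print("tag",L[t].min(0),L[t].max(0),np.median(L[t],0),cv2.minEnclosingCircle((L[t][:,:2]*1000).astype(np.float32)))
E
```

```text
holder [([0.5985, -0.2108, 0.2236], 0.66)]
shutter_tab [([0.5771, -0.2369, 0.2402], 0.94)]
t 13.41 p [ 0.5659 -0.1787  0.2911] F [-1.08  0.06  1.39] g 0.995
shutter y [0.0026 0.0046 0.0389 0.0598 0.0616] n [0.0254 0.0259 0.027  0.0281 0.0286]
n hist (array([  12, 2651, 2052,    2,    0,    0,  265, 1872,   85,    0,    0,
          0,    0,    0]), array([-0.004, -0.002,  0.   ,  0.002,  0.004,  0.006,  0.008,  0.01 ,
        0.012,  0.014,  0.016,  0.018,  0.02 ,  0.022,  0.024]))
2222
tag [-0.01807277  0.0805999   0.00858057] [0.01649109 0.11522857 0.01321642] [-0.00076168  0.09788317  0.01079841] ((-1.1273152828216553, 97.91127014160156), 17.852012634277344)
```

View pics/w3.png

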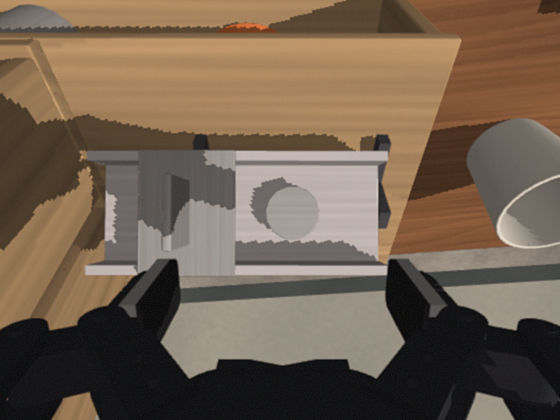

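Tag visible at (293,213), shutter aside at cols 138–235; local centre (−1, 98) mm, face ≈11 mm off the plate. Now the wand.

```bash
cat >> h.py <<'E'
LEAN=20.;WY=-8.6;AG=att(WY,LEAN);wc=np.array([.4195,.1645,.031])
g=wc+np.array([0,0,.003])+AG[:,2]*.019   # TCP at grasp
off=AG.T@(wc-g)                            # wand centre in tool frame
AP=att(-6.55,LEAN-45)
def tcp_for_tip(tip): return tip+.134*hn-AP@off
E
python3 - <<'E'
from h import *
for z in (0,.06,.12,.2): print(z,manip.inverse_kinematics(g+[0,0,z],AG))
print(manip.inverse_kinematics(tcp_for_tip(H(-.001,.098,.05)),AP))
manip.move_ptp(H(0,.06,.4),att(-6.55,20)) if 0 else None
manip.set_gripper(.55)
A0=AG
manip.move_l(manip.current_ee_pos()+np.array([-.05,.02,.08]))
manip.move_ptp(g+[0,0,.12],AG);st()
manip.move_l(g+[0,0,.03]);P,W=snap("w4");look("wand_center")
manip.move_l(g,max_speed=.06);st()
E
```

```text
0 [ 0.36196246  0.5150081   2.2164562  -1.02728296  0.19706911 -0.06627425]
0.06 [ 0.36196246  0.36249789  2.20276965 -0.56888862  0.31633636 -0.53882289]
0.12 [ 0.36196246  0.22602679  2.16727556 -0.37894854  0.47011749 -0.74374842]
0.2 [ 0.36196246  0.07765414  2.08921609 -0.26800124  0.68522694 -0.87536511]
[-0.36526518  0.40227862  1.39468442 -0.10721983  1.76778964 -1.82014131]
t 16.18 p [0.4265 0.1632 0.1364] F [-0.    0.7   0.72] g 0.551
wand_center [([0.3809, 0.1651, 0.0417], 0.84)]
t 17.68 p [0.4262 0.1636 0.0166] F [ 0.87 -0.38  0.54] g 0.556
```

View pics/w4.png

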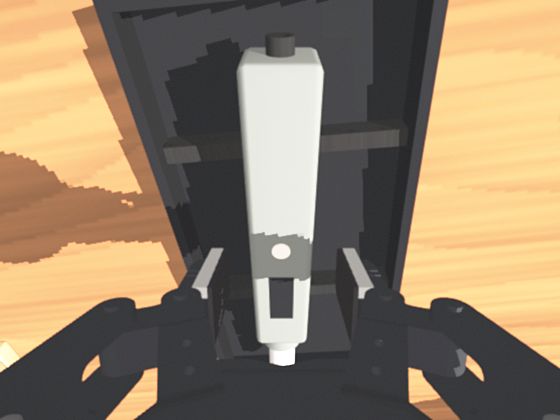

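The wand sits centred and aligned between the open fingers (bar cols 240–322 narrowing to 255–310). Grip and lift.

```bash
python3 - <<'E'
from h import *
manip.set_gripper(0.0,60);st();print(manip.current_grip_force(),manip.current_grip_width()*85)
manip.move_l(g+[0,0,.12],max_speed=.12);st()
w=tcp_for_tip(H(-.001,.098,.09));
manip.move_ptp(w,AP);st()
P,W=snap("w5")
p,d=manip.grab_frame("side");cv2.imwrite("pics/s5.png",p[60:270,150:430,::-1].repeat(2,0).repeat(2,1))
r=manip.look_for("side","wand_tip");print(r[:1]);look("wand_tip")
r=manip.look_for("side","wand_center");print(r[:1]);print("expected tip",H(-.001,.098,.09))
E
```

```text
t 17.98 p [0.4261 0.1636 0.0168] F [-3.99 -0.03  8.46] g 0.316
58.54156315326691 26.851561192779627
t 19.15 p [0.4255 0.1634 0.1354] F [ 0.2   0.67 -2.55] g 0.317
t 20.61 p [ 0.4455 -0.1572  0.3567] F [-0.88  0.7  -2.85] g 0.319
[{'at': [0.4248, 0.4531, 0.0278], 'confidence': 0.67}]
wand_tip []
[{'at': [0.4348, -0.1478, 0.3866], 'confidence': 0.62}]
expected tip [ 0.54547285 -0.1693341   0.27781211]
```

View pics/w5.png

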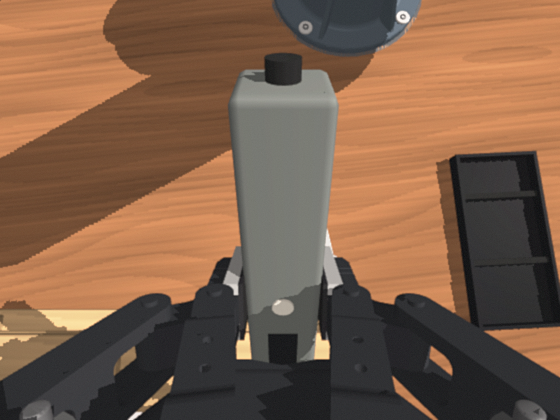

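View pics/s5.png

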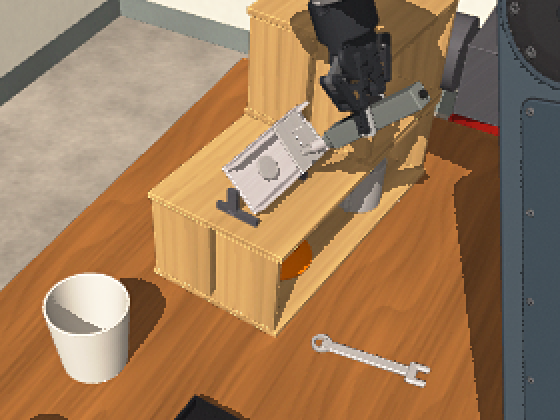

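w5: bar in the grip, axis centred at col ~282. s5: nose points at the holder, tip near crop pixel (303,155). Check the actual axis in the grip from depth.

```bash
python3 - <<'E'
from h import *
z=np.load("w5.npz");k={"R":z["R"],"t":z["t"],"camera_matrix":z["K"]};W=cloud("wrist",z["d"],k)
X=W[115:290,252:312].reshape(-1,3);X=X[~np.isnan(X[:,0])];c=np.median(X,0);X=X[np.linalg.norm(X-c,axis=1)<.08]
for _ in range(3):
    c=X.mean(0);n=np.linalg.svd(X-c,full_matrices=False)[2][2];X=X[abs((X-c)@n)<.003]
n*=np.sign(n[2]);print(len(X),"top normal",n,"expected",hx,"angle",np.degrees(np.arccos(n@hx)),"pitch err",np.degrees(np.arcsin(n@hn)),"roll",np.degrees(np.arcsin(n@hy)))
T=np.array(manip.current_tcp_rot());p=np.array(manip.current_ee_pos());Wc=p+T@off
print("axis-top dist", (c-Wc)@hx, "(14 expected)")
# rows edges -> centre line in hy
for r in (130,170,210,240):
    L=(W[r,200:360]-Wc);s=abs(L@hx-.014)<.006;print(r,s.sum(),np.round((L[s]@hy)[[0,-1]],4),np.round(np.median(L[s]@hx),4),np.round(np.median(L[s]@hn),4))
for r in (72,80,90,100,110): print(r,np.round((W[r,282]-Wc)@hn,4),np.round((W[r,282]-Wc)@hx,4))
k=manip.get_calibration("side");q=np.array(k["camera_matrix"])@(np.array(k["R"])@(Wc-.134*hn)+k["t"]);print("tip px crop",(q[:2]/q[2]-[150,60])*2)
st();print(T-AP)
E
```

```text
10466 top normal [ 0.70470786 -0.07953512  0.70502553] expected [ 0.70249388 -0.0805993   0.70711109] angle 0.18462894149227577 pitch err -0.16869370122226143 roll 0.07503498295390103
axis-top dist 0.012181280489310714 (14 expected)
130 106 [-0.0132  0.0143] 0.0122 0.0694
170 98 [-0.0129  0.0147] 0.0121 0.0577
210 90 [-0.0128  0.0147] 0.0121 0.0441
240 86 [-0.0132  0.0146] 0.0121 0.0324
72 0.0813 0.0032
80 0.0794 0.0034
90 0.0781 0.0074
100 0.0768 0.011
110 0.0747 0.0123
tip px crop [302.2082529  149.27026216]
t 20.86 p [ 0.4455 -0.1573  0.3572] F [ 0.61 -1.06 -3.31] g 0.32
[[ 1.32527080e-05 -9.03954283e-04 -2.72950693e-04]
 [-8.04782126e-04  1.03373146e-04 -4.13048446e-04]
 [ 2.24278367e-04 -6.26420851e-05  1.04618674e-04]]
```

```bash
python3 - <<'E'
from h import *
X,Y=.0006,.0974
go=lambda n,v: manip.move_l(tcp_for_tip(H(X,Y,n)),AP,max_speed=v)
rd=lambda: np.mean([manip.current_force() for _ in range(12)],0)
go(.025,.08);go(.020,.03);manip.dwell(.3);t=manip.current_time();F0=rd();print("read dt",manip.current_time()-t,F0)
n=.020;D=[];hit=None
while n>.001:
    n-=.001;go(n,.02);manip.dwell(.1);f=(rd()-F0)@hn
    a=(np.array(manip.current_ee_pos())-tcp_for_tip(H(X,Y,0)))@hn;D.append((n,a,f));print(round(n,4),round(a,5),round(f,2))
    if f>3.6:break
st()
D=np.array(D);s=D[:,2]>1.2;print("contact est",np.mean(D[s,1]+(D[s,2]-1)/800))
E
```

```text
read dt 0.0 [ 0.37229873  0.67192851 -2.23977356]
0.019 0.019 0.98
0.018 0.01799 0.3
0.017 0.01699 0.41
0.016 0.01599 1.01
0.015 0.01499 0.46
0.014 0.014 0.33
0.013 0.01299 0.23
0.012 0.012 0.9
0.011 0.01099 -0.05
0.01 0.01007 1.02
0.009 0.00905 1.42
0.008 0.00804 3.85
t 26.64 p [ 0.5041 -0.1652  0.3006] F [-1.86 -1.06  1.18] g 0.32
contact est 0.01058693946272435
```

```bash
python3 - <<'E'
from h import *
X,Y=.0006,.0974
go=lambda n,v: manip.move_l(tcp_for_tip(H(X,Y,n)),AP,max_speed=v)
def rd(k=12):
    L=[]
    for _ in range(k): manip.dwell(.02);L.append(np.array(manip.current_force()))
    return np.mean(L,0)
F0=np.array([.37,.67,-2.24])+.5*hn
print("f8",(rd()-F0)@hn)
for n in (.007,.006):
    go(n,.02);F=rd()-F0;print(n,F@hn,F@hx,F@hy)
    if F@hn>4.3:break
st()
E
```

```text
f8 2.6995986851227567
0.007 3.5210678882982287 -0.03682429558621883 -0.8098626885977029
0.006 4.343478386970412 -0.267938719586917 -0.8300887914855383
t 27.74 p [ 0.5055 -0.1654  0.2992] F [-3.18  0.44  0.87] g 0.317
```

```bash
python3 - <<'E'
from h import *
X,Y=.0006,.0974
go=lambda n,v: manip.move_l(tcp_for_tip(H(X,Y,n)),AP,max_speed=v)
go(.0054,.02);L=[];t=manip.current_time()
while manip.current_time()-t<2.8: manip.dwell(.1);L.append(np.array(manip.current_force()))
F0=np.array([.37,.67,-2.24])+.5*hn;L=(np.array(L)-F0)@hn;print(L.mean(),L.std(),L.min(),L.max());st()
p,d=manip.grab_frame("side");cv2.imwrite("pics/s6.png",cv2.resize(p[90:190,240:370,::-1],None,fx=5,fy=5))
go(.03,.06);manip.dwell(.3)
L=[]
for _ in range(15): manip.dwell(.02);L.append(np.array(manip.current_force()))
print("free",(np.mean(L,0)-F0)@hn);st()
E
```

```text
4.7811243248565845 0.6704275590860751 3.5765219158153205 6.005728635009614
t 30.89 p [ 0.506  -0.1654  0.2988] F [-3.14 -0.06  1.8 ] g 0.321
free -0.35966249375795967
t 32.05 p [ 0.4887 -0.1634  0.3161] F [-0.28 -0.22 -2.47] g 0.316
```

View pics/s6.png

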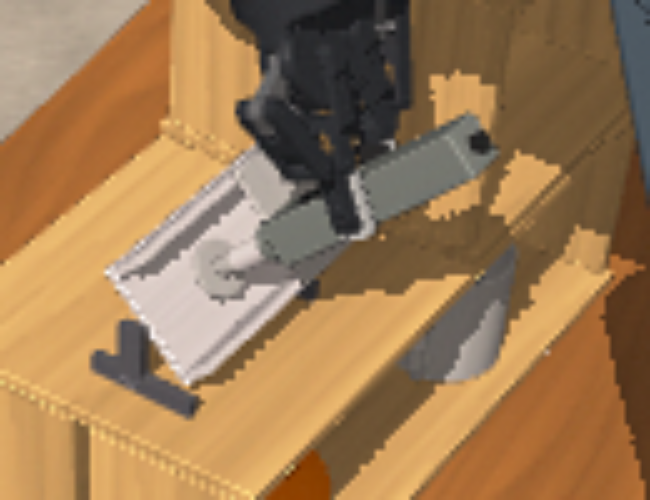

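Tip sits on the disc's centre (disc ~(220,268), tip ~(222,270)). Now put the wand back.

```bash
python3 - <<'E'
from h import *
manip.move_l(tcp_for_tip(H(.0006,.0974,.10)),AP)
manip.move_ptp(g+[0,0,.12],AG);manip.move_l(g+[0,0,.02]);manip.dwell(.2)
rd=lambda:np.mean([(manip.dwell(.02),manip.current_force())[1] for _ in range(8)],0)
F0=rd();z=.006;manip.move_l(g+[0,0,z],max_speed=.05)
while z>-.002:
    z-=.001;manip.move_l(g+[0,0,z],max_speed=.02);f=(rd()-F0)[2];print(round(z,4),round(f,2))
    if f>2.5:break
manip.set_gripper(.55,20);st()
manip.move_l(g+[0,0,z+.03],max_speed=.06);P,W=snap("w7")
manip.move_l(g+[0,0,.2]);st()
p,d=manip.grab_frame("top");W=cloud("top",d)
manip.move_ptp([.40,.17,.40],att(-6,0));P,W=snap("w8");look("wand_center");look("tray")
B=W[85:225,240:330].reshape(-1,3);B=B[(B[:,2]>.037)&(B[:,2]<.06)];print("bar",rect(B),np.percentile(B[:,2],[5,50,95]));st()
for n in ("wrench","applicator","pail","tin"): 
    manip.grab_frame("side");print(n,[np.round(q["at"],3) for q in manip.look_for("side",n)[:1]])
print([np.round(q["at"],3) for q in manip.look_for("side","shutter_tab")[:1]])
E
```

```text
0.005 0.14
0.004 0.18
0.003 0.1
0.002 0.01
0.001 -0.17
0.0 16.96
t 38.35 p [0.426  0.1636 0.0161] F [ 0.14 -0.24 -0.05] g 0.549
t 40.33 p [0.4255 0.1634 0.2152] F [-0.2  -0.6  -0.39] g 0.551
wand_center [([0.4209, 0.1631, 0.0418], 0.95)]
tray [([0.4386, 0.1766, 0.005], 0.63)]
bar ([[333.20001220703125, 164.39999389648438], [498.70001220703125, 139.1999969482422], [502.8999938964844, 166.8000030517578], [337.5, 192.10000610351562]], ((418.09393310546875, 165.6163330078125), (27.988441467285156, 167.3966522216797), 81.33143615722656)) [0.04154836 0.04397796 0.04560368]
t 41.32 p [0.3996 0.1699 0.3984] F [ 0.84 -0.03  0.33] g 0.544
wrench [array([ 0.375, -0.095,  0.009])]
applicator [array([0.427, 0.453, 0.03 ])]
pail [array([0.74 , 0.092, 0.074])]
tin [array([0.676, 0.367, 0.099])]
[]
```

View pics/w8.png

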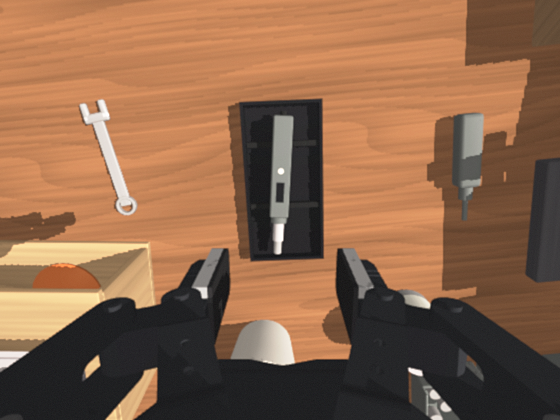

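The wand lies flat in its tray as it was (bar cols 272–292, rows 115–222), and the bystanders are unmoved. Hand in.

```bash
python3 - <<'E'
from bench import manip
print(manip.sign_off())
E
```

```text
the job is handed in; nothing more can be done
None
```

The job is handed in after about 41 s: the shutter was pushed to its stop, the tip was held near mid-tag for 2.8 s at about 5 N (half-way in by force), and the wand lies flat in its tray. The wrench, applicator, pail and tin read as unmoved; I did not re-check the shutter, flask, cup or funnel at the end.

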